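# Rebuild the dough cutter's axle stack

### The job

The washed axle of the dough cutter stands upright in its foot, held in an eccentric clamp a few millimetres off the middle. Thread its three parts back on in working order - the long spacer sleeve first, then the flat washer, then the flanged bushing with its flange down - feeling each one onto the axle with a light touch, never more than 30 N on the axle or foot, and lowering it all the way down onto what lies below without letting it drop. Let go of everything at the end and leave the other things on the counter where they are.

Things in the scene. Friction and masses are not known exactly. Their poses are not given: they have to be found in the camera images.
- seat (a point): Middle of the foot's flat top face, 30 mm above the counter, on which the spacer is to sit; z up. A steel axle 16 mm in diameter stands upright out of this face, 68 mm high, with a flat end (bevelled 1.5 mm wide, 2 mm high). The axle is NOT at this point: it stands 4.5 to 5.5 mm off it, in any direction, differently each time, and its own place is not measured: find it by feel, or look.
- spacer_centre (a point): Centre (half-way up) of the spacer: a plain steel sleeve, outside diameter 36 mm, bore 18.5 mm, 32 mm high, 0.19 kg, standing on end on the counter. z along its bore. When home its centre is 16 mm above the seat.
- washer_centre (a point): Centre (half-way up) of the washer: a thick flat steel ring, outside diameter 56 mm, bore 18.5 mm, 8 mm thick, 0.13 kg, lying flat on the counter. z along its bore. When home, on the spacer, its centre is 36 mm above the seat.
- bushing_centre (a point): Centre (half-way up) of the bushing: a steel bushing 20 mm high, 0.09 kg, bore 18.5 mm; the lowest 5 mm is a flange of diameter 46 mm, the 15 mm above it a neck of diameter 30 mm. It stands on its flange. z along its bore, from the flange to the neck. When home, on the washer, its centre is 50 mm above the seat.
- foot: The foot: a grey plastic block 110 x 110 x 30 mm fixed to the counter; origin at the centre of its underside, below the seat point. It carries the axle rigidly, flush in a dark steel disc. A ring lowered off-centre lands on the axle's flat end, 98 mm above the counter, and bears up on the side to which it must be moved; within about 2.5 mm of true it goes on.
- spacer: The spacer's body; origin at the centre of its lower end, 16 mm under its centre.
- washer: The washer's body; origin at the centre of its lower face, 4 mm under its centre.
- bushing: The bushing's body; origin at the centre of its flange's lower face, 10 mm under its centre.
- sauce_bottle: Bystander: red sauce bottle, 60 mm in diameter, 190 mm high; origin under its centre.
- pastry_ring: Bystander: thin aluminium pastry ring, 76 mm in diameter, 40 mm high; origin under its centre.
- scraper: Bystander: dough scraper lying flat, 110 x 140 mm, 21 mm high; origin under its centre.
- spatula: Bystander: spatula lying flat along its x; origin under its centre.
- bowl: Bystander: small white bowl, 100 mm in diameter, 40 mm high; origin under its centre.
- shaker: Bystander: metal shaker, 44 mm in diameter, 80 mm high; origin under its centre.
- tub: Bystander: open yellow tub, 120 x 150 mm, 60 mm high; origin under its centre.
There are look-alikes about, which are no part of the job. Leave any blue, green or purple look-alike of the bushing alone.

How it is judged:
On the way, in this order (a step that is already met when the one before it is completed fails the run):
1. the spacer is on the axle, fully down on the foot, let go and at rest (horizontal distance between spacer_centre and seat below 0.009 m and z of spacer_centre in the frame of seat between 0.0135 and 0.0185 m and angle between spacer_centre's own z axis and vertical below 0.12 rad and contact force between the fingers and spacer below 0.05 N and linear speed of spacer below 0.02 m/s), for 0.2 s.
2. the washer is on the axle, fully down on the spacer, let go and at rest (horizontal distance between washer_centre and seat below 0.009 m and z of washer_centre in the frame of seat between 0.0335 and 0.0385 m and angle between washer_centre's own z axis and vertical below 0.12 rad and contact force between the fingers and washer below 0.05 N and linear speed of washer below 0.02 m/s), for 0.2 s.
3. the bushing is on the axle, fully down on the washer, flange down, let go and at rest (horizontal distance between bushing_centre and seat below 0.009 m and z of bushing_centre in the frame of seat between 0.0475 and 0.0525 m and angle between bushing_centre's own z axis and vertical below 0.12 rad and contact force between the fingers and bushing below 0.05 N and linear speed of bushing below 0.02 m/s), for 0.2 s.
At the end, for the whole second after the job is handed in: Spacer, washer and bushing (flange down) are all on the axle in that order from below, each level within 0.12 rad, its centre within 9 mm sideways of the seat point and within 2.5 mm of its home height (16, 36 and 50 mm above the seat), released and at rest (all of step 1 and all of step 2 and all of step 3); the robot touches nothing.
It fails at once if the axle or the foot is loaded with more than 30 N (contact force between foot and anything else above 30 N).
It fails at once if a part is dropped down the axle (falls faster than 0.4 m/s) ((horizontal distance between spacer_centre and seat below 0.015 m and z of spacer_centre in the frame of seat below 0.075 m and linear speed of spacer above 0.4 m/s) or (horizontal distance between washer_centre and seat below 0.015 m and z of washer_centre in the frame of seat below 0.075 m and linear speed of washer above 0.4 m/s) or (horizontal distance between bushing_centre and seat below 0.015 m and z of bushing_centre in the frame of seat below 0.075 m and linear speed of bushing above 0.4 m/s)).
It fails at once if another thing on the counter is pushed more than 30 mm away (distance of any of sauce_bottle, pastry_ring, scraper, spatula, bowl, shaker, tub from where it was at the start of the episode above 0.03 m).
It also fails if it takes over 72 s, if anything falls off the work surface, if the arm or the gripper's body presses on something with over 40 N, if the wrist force passes 120 N, or if a joint passes its speed limit or range.

### The arm

A 6-joint arm with a two-finger parallel gripper is mounted at the origin on the work surface. World frame = base frame: x ahead of the robot, y to its left, z up, the work surface at z = 0. Lengths are in m, angles in rad, forces in N, time in s.
With the tool pointing down it reaches from about 0.225 to 0.875 m from the base axis. Payload 3.4 kg.
Tool frame: the origin (TCP) lies midway between the tips of the shut fingers; the grasp point (between the pads) lies 19 mm behind it; z points along the fingers, y is the line along which they close (so a half turn about z gives the same grasp; the last joint's range is limited). The gripper opens to 85 mm and grips with 20 to 120 N. Pads are 22 mm wide; open, the fingers measure 114 mm over their backs; the gripper's body (76 mm by 85 mm) begins 54 mm behind the grasp point. The pads swing forward as they close: fully open they stand 13 mm farther back than shut.
Start: joints at [1.043, 0.276, 1.505, -0, 1.361, -0.121], TCP at [0.228, 0.528, 0.197] pointing down, gripper open.
Joint ranges: [-2.89, 2.89], [-0.75, 2.08], [0.22, 2.7], [-1.18, 4.32], [0.11, 2.71], [-2.7, 2.7]. Speed limits (rad/s): [2.57, 2.57, 3.14, 3.14, 3.14, 3.14].

### API

Orientations are given as [roll, pitch, yaw] about the fixed x, y, z axes, in that order (R = Rz(yaw) Ry(pitch) Rx(roll)).
In Python, from cell import r gives the robot as it stands.
- The arm moves only by the tool step_arm, never from a script. Its argument "series" is a list of rows, each a list of 5 numbers: the shift along the world's x, y, z in cm, then the turn about the world's z in degrees, then the finger opening in cm, from 0 to 8.54. In form: [[dx, dy, dz, yaw, claw], ...]. A call has 1 to 8 rows; each row shifts and turns the commanded pose from where the row before left it; what a row does not reach is not made up. A row lasts 1/12 s, in which the tool goes at most 41.7 mm and 7.16 degrees, less where a joint would pass 70% of its speed; a pose out of reach is approached as far as the arm can. A call is refused whole if a number of a shift passes 4.17 or a number of a turn 7.16, either way. A call with a gripper value outside its range is refused whole. The fingers move at their own pace and stop on an object; the grip force is fixed at half the most. Time passes only in rows, so rows that do not move let the fingers close. It gives the time, the measured TCP pose, the force, the opening and the grip force at its end, in the units of the state.
- r.get_state(): the state, without advancing time (a new reading comes with each control period).
- r.capture(name): name is "scene" or "top" or "wrist"; returns a dict with "frame" (420x560x3 uint8, red, green, blue), "fx", "fy", "cx", "cy" (pixels), "k1" (the pictures are not rectified: a ray, as slopes to the right and down, at radius r is drawn at 1 + k1 r^2 times it, then the intrinsics apply), "R" (3x3) and "t" (3): a world point X has camera coordinates R X + t. Camera axes: x right, y down, z forward; pixel columns grow to the right and rows downward; lengths in m; the calibration is good to about 2 mm. A picture is of the moment at which its call begins. There is no depth.
- r.finish_job(): hands the job in; it is judged then, once.
The state is a dict: "time": time; "qpos": joint angles; "qd": joint speeds; "effort": joint torques, N m; "eef_pos": TCP position; "tool_rot": TCP orientation; "ft_force": force on the tool from outside, world axes, zero at the start; "ft_torque": the same for the moment, N m; "finger_gap": finger opening in m; "grasp_force": force on a finger pad.
Only numpy, scipy, OpenCV 4.12 (cv2) and the standard library are available. Lean on these libraries where they do the work, as an engineer would, in place of code of your own. Each camera call takes 0.05 s, during which the arm holds its last target. There are 200 camera calls.

## Working session

There is one attempt and no reset: what is moved stays moved. The work goes in short steps, Python scripts to look and compute and a tool call to move; the robot and the scene stay as the last step left them, time stands still between calls to the robot, and variables do not carry over. Pictures are saved under pics/ and viewed, at most 10 in all, crops included, and the job is handed in when it is done.

Besides the shell and the picture viewer there is one more tool, called after "Call:" as a command line: name --pt "numbers of a row" for each row, then --argument value for the rest. step_arm: Moves the arm, as the interface text tells. Its arguments: {"type":"object","properties":{"series":{"type":"array"}},"required":["series"]}

```bash
mkdir -p pics; cat > h.py <<'E'
import numpy as np, cv2
from cell import r
def save(n,f): 
    c=r.capture(n); cv2.imwrite(f'pics/{f}.png',cv2.cvtColor(c['frame'],cv2.COLOR_RGB2BGR)); np.savez(f'pics/{f}.npz',**c); return c
def load(f): return np.load(f'pics/{f}.npz')
def world(c,u,v,z):
    a=np.array([(u-c['cx'])/c['fx'],(v-c['cy'])/c['fy']]); s=a.copy()
    for _ in range(20): s=a/(1+c['k1']*(s@s))
    d=c['R'].T@np.array([s[0],s[1],1]); o=-c['R'].T@c['t']
    return o+d*(z-o[2])/d[2]
def pix(c,X):
    p=c['R']@np.array(X)+c['t']; s=p[:2]/p[2]; s=s*(1+c['k1']*(s@s)); return s[0]*c['fx']+c['cx'],s[1]*c['fy']+c['cy']
E
python3 -c "
from h import *
for n in('top','scene'): c=save(n,n+'0'); print(n,-c['R'].T@c['t'])
print(r.get_state())"
```

```text
top [0.44469792 0.00794446 0.91558497]
scene [ 1.67333429 -0.55237156  0.8384431 ]
{'time': 0.1, 'qpos': array([ 1.04298349e+00,  2.76555285e-01,  1.50604460e+00,  1.65256462e-05,
        1.36069196e+00, -1.21002718e-01]), 'qd': array([ 0.00041812, -0.00182483, -0.00220934,  0.00040651, -0.0031726 ,
       -0.00183187]), 'effort': array([ 2.56880405e-03, -4.17699409e+01, -2.46406049e+01, -3.91810481e-04,
        5.96006488e-03,  1.47875210e-05]), 'eef_pos': array([0.22724269, 0.52760141, 0.19619767]), 'tool_rot': array([-3.13990783e+00, -2.21144136e-04,  2.73477889e+00]), 'ft_force': array([-0.19878734, -0.68303568,  0.23395848]), 'ft_torque': array([0.00379117, 0.05648636, 0.02446093]), 'grasp_force': 0.0, 'finger_gap': 0.08562208884994911}
```

View pics/top0.png

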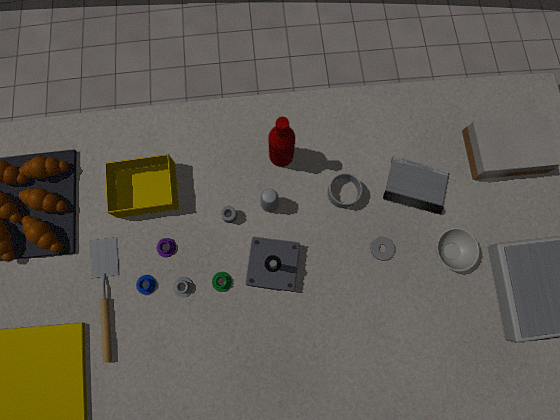

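View pics/scene0.png

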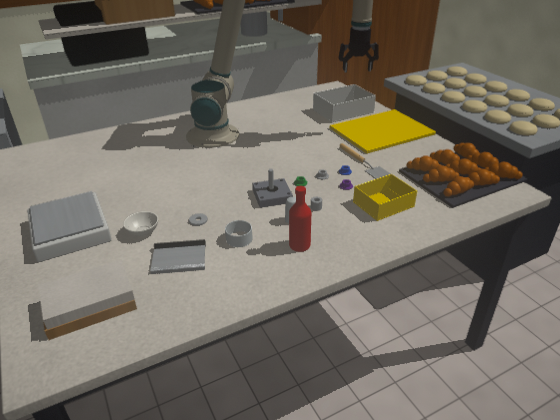

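The top view shows the spacer near (229,213), the washer (383,248), the grey bushing (183,287), and the foot (274,264) with its axle near (272,263). Blue, green and purple look-alikes stand around the bushing. I'll zoom in on these.

```bash
python3 -c "
from h import *
c=load('top0'); im=cv2.imread('pics/top0.png')
t=[]
for (u,v) in [(229,213),(274,264),(383,248),(183,287)]:
    k=cv2.resize(im[v-30:v+30,u-40:u+40],(400,300),interpolation=cv2.INTER_CUBIC)
    k=cv2.convertScaleAbs(k,alpha=1.8)
    for i in range(0,80,10): cv2.putText(k,str(u-40+i),(i*5,8),0,.3,(0,255,255)); cv2.line(k,(i*5,10),(i*5,14),(0,255,255))
    for i in range(0,60,10): cv2.putText(k,str(v-30+i),(0,i*5+4),0,.3,(0,255,255)); cv2.line(k,(22,i*5),(26,i*5),(0,255,255))
    t.append(k)
cv2.imwrite('pics/m.png',np.vstack([np.hstack(t[:2]),np.hstack(t[2:])]))
print(world(c,229,213,.032),world(c,274,264,.03),world(c,383,248,.008),world(c,183,287,.02),world(c,269,196,.08))
print(c['R'])
"
```

```text
[0.6437414  0.09781559 0.032     ] [0.517587   0.00656383 0.03      ] [ 0.5302467  -0.24918802  0.008     ] [0.48720162 0.21524845 0.02      ] [0.66209853 0.00285241 0.08      ]
[[-1.00604461e-01 -9.94926022e-01  9.76409662e-04]
 [-9.72797982e-01  9.81610039e-02 -2.09829703e-01]
 [ 2.08669186e-01 -2.20596536e-02 -9.77737461e-01]]
```

View pics/m.png

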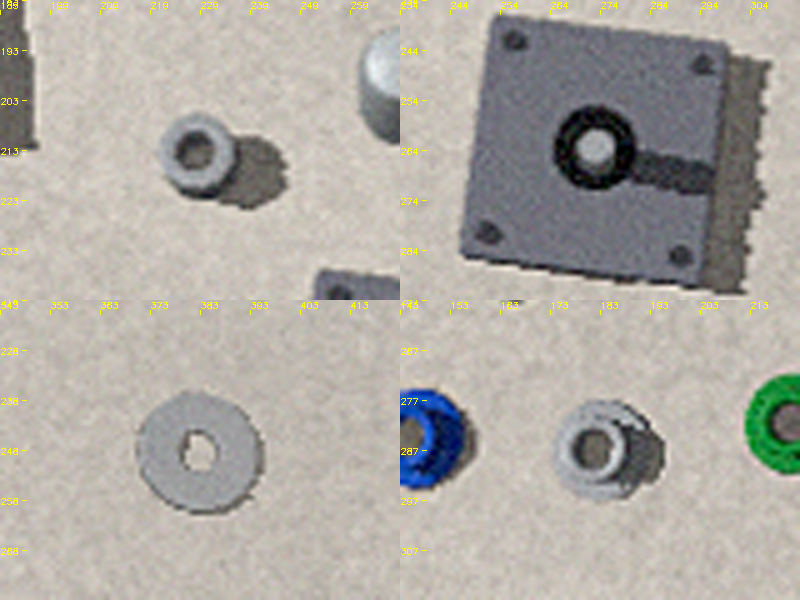

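The spacer's top centre is at (228.4,213.4), the axle's end at about (273.4,263.6), the washer at about (382,248) and the grey bushing at about (183,287). The grey bushing is flange down. Next I move above the spacer.

Call:
step_arm --pt "2.8 -2.85 0 0 8.5" --pt "2.8 -2.85 0 0 8.5" --pt "2.8 -2.85 0 0 8.5" --pt "2.8 -2.85 0 0 8.5" --pt "2.8 -2.85 0 0 8.5" --pt "2.8 -2.85 0 0 8.5" --pt "2.8 -2.85 0 0 8.5" --pt "2.8 -2.85 0 0 8.5"

```text
time: 0.77
eef_pos: [0.4523, 0.2984, 0.1967]
tool_rot: [-3.141, -0.0, 2.735]
ft_force: [0.2, 1.3, -0.6]
finger_gap: 0.0851
grasp_force: 0.0
```

Call:
step_arm --pt "2.8 -2.9 0 0 6" --pt "2.8 -2.9 0 0 6" --pt "2.8 -2.9 0 0 6" --pt "2.8 -2.9 0 0 6" --pt "2.8 -2.9 0 0 6" --pt "2.8 -2.9 0 0 6" --pt "2.5 -2.9 0 0 6" --pt "0 0 0 0 6"

```text
time: 1.43
eef_pos: [0.6493, 0.0905, 0.1954]
tool_rot: [-3.139, 0.004, 2.729]
ft_force: [0.9, -0.7, -1.0]
finger_gap: 0.06
grasp_force: 0.0
```

```bash
python3 -c "
from h import *
c=save('wrist','w1'); print(c['R'],-c['R'].T@c['t'],c['fx'],c['k1'])
s=r.get_state();print(s['time'],s['eef_pos'],s['tool_rot'],s['qpos'],s['finger_gap'],s['ft_force'])
print(pix(c,[.644,.098,.032]))"
```

```text
[[ 0.40028797  0.91637832 -0.00450674]
 [ 0.88050283 -0.38324492  0.27899479]
 [ 0.25393759 -0.11564646 -0.96028204]] [0.58403669 0.12002407 0.37188367] 316.7905815640986 -0.03632279577658759
1.4833 [0.64652525 0.09365947 0.19546234] [-3.14029594e+00 -4.31683350e-04  2.73019135e+00] [ 3.80320105e-02  3.96026256e-01  1.32685695e+00 -9.91698936e-04
  1.41966170e+00 -1.12121352e+00] 0.0601037700056341 [-0.3316935   0.97472775 -0.30981948]
(np.float64(284.84318758320455), np.float64(179.82940878427792))
```

View pics/w1.png

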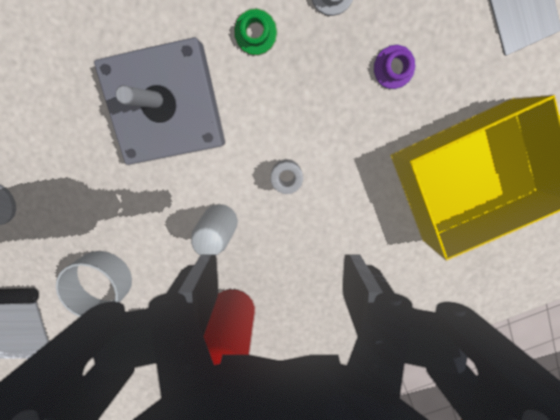

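The spacer's top is at (286,176), the axle's end at (124,95) and its base at about (158,104). The shaker stands between the spacer and the sauce bottle.

```bash
python3 -c "
from h import *
c=load('w1'); t=load('top0')
print('sp',world(c,286.5,176,.032),world(t,228.4,213.4,.032))
print('ax',world(c,124,95,.098),world(c,158,104,.03),world(t,273.4,263.6,.098))
print('foot',[world(c,u,v,.03)[:2] for u,v in [(96,60),(197,39),(224,143),(127,163)]])
print('shaker',world(c,207,240,.08))
im=cv2.imread('pics/w1.png')
a=cv2.resize(im[150:210,250:330],(400,300),interpolation=2);b=cv2.resize(im[70:130,90:170],(400,300),interpolation=2)
cv2.imwrite('pics/m2.png',cv2.convertScaleAbs(np.hstack([a,b]),alpha=1.6))"
```

```text
sp [0.64085774 0.10131146 0.032     ] [0.64294339 0.09925892 0.032     ]
ax [0.51381407 0.00878761 0.098     ] [0.51874325 0.00923305 0.03      ] [0.51293542 0.00782243 0.098     ]
foot [array([ 0.45530863, -0.02787593]), array([0.48072653, 0.07448153]), array([0.5821201 , 0.05439049]), array([ 0.55838249, -0.05216728])]
shaker [0.66006075 0.00665673 0.08      ]
```

View pics/m2.png

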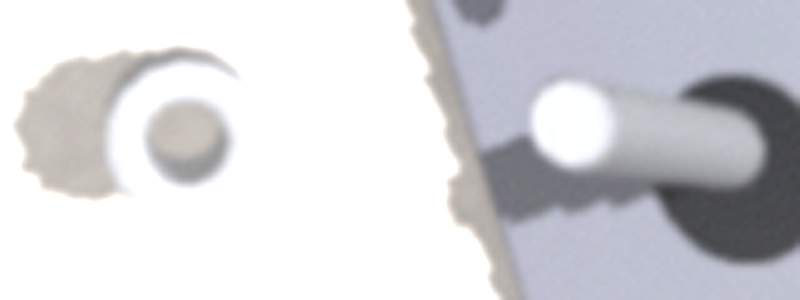

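The crop puts the spacer's bore at (287.4,178.4) and the axle's end at (124.4,94.6). That gives the spacer at about (0.6425,0.100), in agreement with the top view. Descending to grip it.

Call:
step_arm --pt "-0.4 0.6 -3.7 0 6" --pt "0 0 -3.7 0 6" --pt "0 0 -3.7 0 6" --pt "0 0 -3.6 0 6" --pt "0 0 -2 0 6" --pt "0 0 -1.8 0 6" --pt "0 0 0 0 6" --pt "0 0 0 0 6"

```text
time: 2.15
eef_pos: [0.6389, 0.1039, 0.0112]
tool_rot: [-3.141, -0.003, 2.736]
ft_force: [-0.2, 0.6, 0.1]
finger_gap: 0.0601
grasp_force: 0.0
```

Call:
step_arm --pt "0 0 0 0 3" --pt "0 0 0 0 3" --pt "0 0 0 0 3" --pt "0 0 0 0 3" --pt "0 0 0 0 3" --pt "0 0 0 0 3" --pt "0 0 0 0 3" --pt "0 0 0 0 3"

```text
time: 2.82
eef_pos: [0.6406, 0.1031, 0.0121]
tool_rot: [3.141, 0.0, 2.735]
ft_force: [-0.0, -0.3, 0.6]
finger_gap: 0.0298
grasp_force: 0.0
```

```bash
python3 -c "
from h import *
c=save('wrist','w2'); s=r.get_state();print(s['eef_pos'],s['finger_gap'],s['grasp_force'],s['ft_force'])
d=save('scene','s2');u,v=map(int,pix(d,[.642,.1,.03]));f=cv2.resize(d['frame'][v-40:v+35,u-50:u+50],(400,300))[...,::-1]
cv2.imwrite('pics/m3.png',np.hstack([cv2.resize(cv2.imread('pics/w2.png'),(400,300)),f]))"
```

```text
[0.64052013 0.10307462 0.01203126] 0.030134325204384346 0.0 [-0.63700248 -0.17090002  0.25445334]
```

View pics/m3.png

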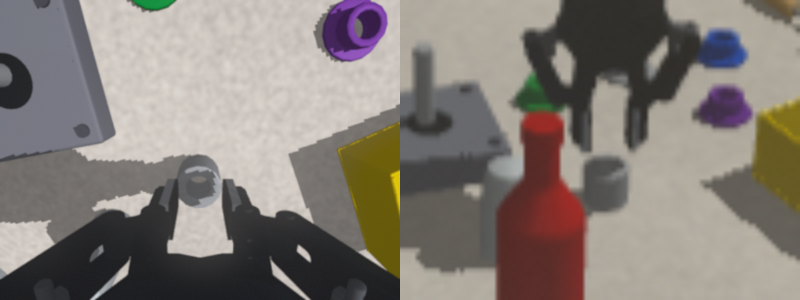

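The gripper appears to hang off the spacer. I'll check this by projection.

```bash
python3 -c "
from h import *
c=load('w2'); d=load('s2')
print('tcp in wrist/1.4',np.array(pix(c,[.6405,.1031,.012]))/1.4,'grasp',np.array(pix(c,[.6405,.1031,.031]))/1.4)
print('tab',np.array(pix(c,[.6405,.1031,.1]))/1.4)
print('spacer by w2',world(c,200*1.4,173*1.4,.032), 'cam',-c['R'].T@c['t'])
u0,v0=map(int,pix(d,[.642,.1,.03])); q=lambda X:(np.array(pix(d,X))-[u0-50,v0-40])*4
print('scene: tcp',q([.6405,.1031,.012]),'spacer top',q([.6425,.1,.032]),'spacer px->',world(d,u0-50+206/4,v0-40+162/4,.032))
t=save('top','t2')
"

```

```text
tcp in wrist/1.4 [199.85516162 173.78744915] grasp [199.80747644 183.16583104]
tab [199.49691908 244.22462952]
spacer by w2 [0.63261454 0.10665145 0.032     ] cam [0.57550288 0.13143342 0.18881395]
scene: tcp [203.50279395 180.92305494] spacer top [202.20379611 161.91695061] spacer px-> [0.64401236 0.10251894 0.032     ]
```

```bash
python3 -c "
from h import *
P=[([.6405,.1031,.012],(0,0,255)),([.6425,.1,.032],(0,255,0)),([.6405,.1031,.04],(255,0,0))]
o=[]
for f,w in (('t2',50),('s2',34),('w2',80)):
    c=load(f);u,v=map(int,pix(c,[.642,.1,.03]));v=min(v,420-w);k=800//3/(2*w)
    im=cv2.resize(c['frame'][v-w:v+w,u-w:u+w][...,::-1],(266,266),interpolation=2);im=cv2.convertScaleAbs(im,alpha=1.5)
    for X,col in P:
        p=np.array(pix(c,X)); p=((p-[u-w,v-w])*266/(2*w)).astype(int); cv2.circle(im,tuple(map(int,p)),3,col,-1)
    o.append(im)
cv2.imwrite('pics/m4.png',np.hstack(o))"
```

```text
(no output)
```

View pics/m4.png

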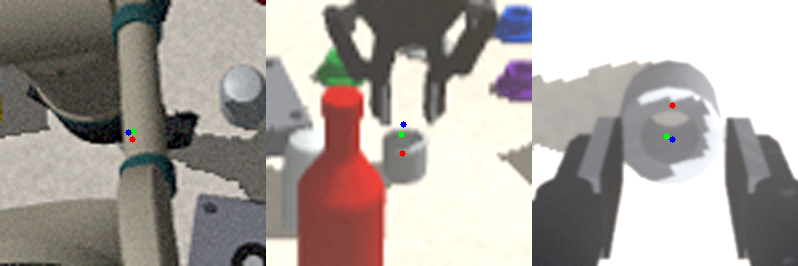

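The fingertips hang about 25 mm above where the reported TCP puts them: in the scene crop they end at the blue point (z≈0.04). They closed above the spacer. I'll open and feel downward.

Call:
step_arm --pt "0 0 0 0 6" --pt "0 0 0 0 6" --pt "0 0 0 0 6" --pt "0 0 0 0 6" --pt "0 0 -0.5 0 6" --pt "0 0 -0.4 0 6" --pt "0 0 0 0 6" --pt "0 0 0 0 6"

```text
time: 3.63
eef_pos: [0.64, 0.1031, 0.0024]
tool_rot: [-3.141, -0.001, 2.735]
ft_force: [-0.5, -0.3, -1.3]
finger_gap: 0.0604
grasp_force: 0.0
```

```bash
cat >> h.py <<'E'
def tips(f,xy,lo=-16,hi=17):
    d=save('scene',f); a=load('scene0')['frame'].astype(int); m=(np.abs(d['frame'].astype(int)-a).sum(2)>90)
    u0,v0=map(int,pix(d,[xy[0],xy[1],.032])); print('u0,v0',u0,v0,{z:round(pix(d,[xy[0],xy[1],z])[1],1) for z in(0,.01,.02,.03,.04,.06)})
    for v in range(v0-25,v0+15): print(v,''.join('#' if m[v,u] else '.' for u in range(u0+lo,u0+hi)))
E
python3 -c "
from h import *
tips('s3',(.640,.103))"
```

```text
u0,v0 315 197 {0: np.float64(206.3), 0.01: np.float64(203.7), 0.02: np.float64(201.0), 0.03: np.float64(198.4), 0.04: np.float64(195.7), 0.06: np.float64(190.2)}
172 ####...#######################...
173 ###....######################....
174 ##.....############.#########....
175 #.....############..##########...
176 #.....###########.############...
177 ......#########################..
178 ......############..####.######..
179 ......#######.............#######
180 ......#######.............#######
181 .......#####...............######
182 ........###.................#####
183 ........##.................######
184 ......####.................######
185 ......###..................######
186 .....####..................######
187 ......###..................######
188 .......##..................######
189 .......##..................######
190 .......##..................######
191 .......##..................######
192 .......##..................######
193 .......##..................######
194 ......###..................#####.
195 ......###..................###...
196 ......###...................##...
197 ......###........................
198 .............###....###..........
199 ............###......##..........
200 .............###.....##..........
201 ..............####.####..........
202 .................................
203 .................................
204 .................................
205 .................................
206 .................................
207 .................................
208 .................................
209 .................................
210 .................................
211 .................................
```

```bash
python3 -c "
from h import *
d=load('s3')
for s in(-1,1):
  for z in(0,.01,.02,.03,.04): print(s,z,np.round(pix(d,[.640+s*.036*.396,.103+s*.036*.918,z]),1))"
```

```text
-1 0 [304.3 206.9]
-1 0.01 [304.3 204.3]
-1 0.02 [304.4 201.6]
-1 0.03 [304.4 199. ]
-1 0.04 [304.5 196.3]
1 0 [327.  205.7]
1 0.01 [327.1 203.1]
1 0.02 [327.3 200.4]
1 0.03 [327.4 197.8]
1 0.04 [327.6 195.1]
```

Call:
step_arm --pt "0 0 -0.4 0 6" --pt "0 0 -0.4 0 6" --pt "0 0 0 0 6" --pt "0 0 0 0 6"

```text
time: 4.02
eef_pos: [0.6402, 0.1031, -0.0054]
tool_rot: [-3.141, -0.001, 2.735]
ft_force: [0.5, -0.3, -0.5]
finger_gap: 0.06
grasp_force: 0.0
```

Call:
step_arm --pt "0 0 -0.3 0 6" --pt "0 0 -0.2 0 6" --pt "0 0 0 0 6"

```text
time: 4.27
eef_pos: [0.6402, 0.1031, -0.0105]
tool_rot: [-3.141, -0.001, 2.735]
ft_force: [-0.1, 0.8, -0.0]
finger_gap: 0.0601
grasp_force: 0.0
```

```bash
python3 -c "
from h import *
tips('s4',(.640,.103));print(r.get_state()['eef_pos'])"
```

```text
u0,v0 315 197 {0: np.float64(206.3), 0.01: np.float64(203.7), 0.02: np.float64(201.0), 0.03: np.float64(198.4), 0.04: np.float64(195.7), 0.06: np.float64(190.2)}
172 #################################
173 ################################.
174 ####.##############..###########.
175 ####..###########...###########..
176 ###....##########...##########...
177 .......######################....
178 .......######################....
179 ......########################...
180 ......########################...
181 .......#################.######..
182 ........#########....##..######.#
183 ........#####.............#######
184 ......#######.............#######
185 ......######...............######
186 .....######................######
187 ......####.................######
188 .......###.................######
189 .......##..................######
190 .......##..................######
191 .......##..................######
192 .......##..................######
193 .......##..................######
194 ......###..................#####.
195 ......###..................#####.
196 ......###..................#####.
197 ......###..........#.......#####.
198 ......###....###....###....###...
199 ......###...###......##....###...
200 ......###....###.....##..........
201 ..............####.####..........
202 .................................
203 .................................
204 .................................
205 .................................
206 .................................
207 .................................
208 .................................
209 .................................
210 .................................
211 .................................
[ 0.64027027  0.10309805 -0.01026943]
```

Reported z is now below the counter with no contact, so the arm's z reading is biased by about 25 mm. I'll go down a bit further and then close.

Call:
step_arm --pt "0 0 -0.4 0 6" --pt "0 0 -0.4 0 6" --pt "0 0 -0.2 0 6" --pt "0 0 0 0 6"

```text
time: 4.65
eef_pos: [0.6399, 0.103, -0.0208]
tool_rot: [-3.141, -0.001, 2.735]
ft_force: [1.1, -0.2, -0.3]
finger_gap: 0.0599
grasp_force: 0.0
```

Call:
step_arm --pt "0 0 0 0 3" --pt "0 0 0 0 3" --pt "0 0 0 0 3" --pt "0 0 0 0 3" --pt "0 0 0 0 3" --pt "0 0 0 0 3" --pt "0 0 0 0 3"

```text
time: 5.23
eef_pos: [0.6408, 0.1031, -0.0195]
tool_rot: [3.141, 0.001, 2.735]
ft_force: [-0.6, 0.6, 4.7]
finger_gap: 0.0338
grasp_force: 59.9
```

```bash
python3 -c "
from h import *
tips('s5',(.640,.103));print(r.get_state()['eef_pos'])"
```

```text
u0,v0 315 197 {0: np.float64(206.3), 0.01: np.float64(203.7), 0.02: np.float64(201.0), 0.03: np.float64(198.4), 0.04: np.float64(195.7), 0.06: np.float64(190.2)}
172 .....############################
173 ...##############################
174 ###################.#############
175 #################...#############
176 #################...#############
177 .....##########################.#
178 .......#######################...
179 .......#######################...
180 ........#####################...#
181 .........###################....#
182 .........##################....##
183 .........##################....##
184 .........###################..###
185 .........#######.......#####..###
186 ........#######........##########
187 ........#######........##########
188 .......########........##########
189 .......#######..........#########
190 .......#######.........##########
191 .......######..........##########
192 .......######..........#######...
193 .......######..........######....
194 ........#####..........######....
195 ........#####..........#####.....
196 ........#####..........#####.....
197 ........#####..#..##.#######.....
198 .......#########....########.....
199 ........#######......#######.....
200 ........########.....#######.....
201 ........####..###.##########.....
202 .........###...........###.......
203 ..........##...........###.......
204 .......................#.........
205 .........#.............#.........
206 .........#.............#.........
207 .................................
208 .................................
209 ......................#..........
210 .................................
211 .................................
[ 0.64085213  0.10309365 -0.01951103]
```

The grip is firm at 60 N. Lifting, then carrying it over the axle using the measured relative shift of (-13.0, -9.3) cm.

Call:
step_arm --pt "0 0 1 0 3" --pt "0 0 3 0 3" --pt "0 0 4 0 3" --pt "0 0 4 0 3" --pt "0 0 0 0 3" --pt "0 0 0 0 3"

```text
time: 5.78
eef_pos: [0.6423, 0.1033, 0.103]
tool_rot: [3.139, 0.005, 2.735]
ft_force: [-1.0, -0.1, -2.6]
finger_gap: 0.0341
grasp_force: 60.3
```

Call:
step_arm --pt "-2.6 -1.8 0 0 3" --pt "-2.6 -1.9 0 0 3" --pt "-2.6 -1.9 0 0 3" --pt "-2.6 -1.9 0 0 3" --pt "-2.6 -1.8 0 0 3" --pt "0 0 0 0 3" --pt "0 0 0 0 3" --pt "0 0 0 0 3"

```text
time: 6.45
eef_pos: [0.51, 0.0102, 0.099]
tool_rot: [3.142, -0.002, 2.734]
ft_force: [-0.7, 0.2, -1.0]
finger_gap: 0.0341
grasp_force: 60.5
```

```bash
python3 -c "
from h import *
c=save('wrist','w6');d=save('scene','s6'); s=r.get_state();print(s['eef_pos'],s['ft_force'],s['finger_gap'])
u,v=map(int,pix(d,[.5135,.008,.1]))
f=cv2.resize(d['frame'][v-40:v+40,u-40:u+40][...,::-1],(400,400),interpolation=2)
g=cv2.resize(c['frame'][180:320,210:350][...,::-1],(400,400),interpolation=2)
cv2.imwrite('pics/m6.png',cv2.convertScaleAbs(np.hstack([f,g]),alpha=1.4))
print(u,v)"
```

```text
[0.51105946 0.01051961 0.09933849] [-0.76614169  0.12529084 -1.78795281] 0.03422093010138324
269 168
```

View pics/m6.png

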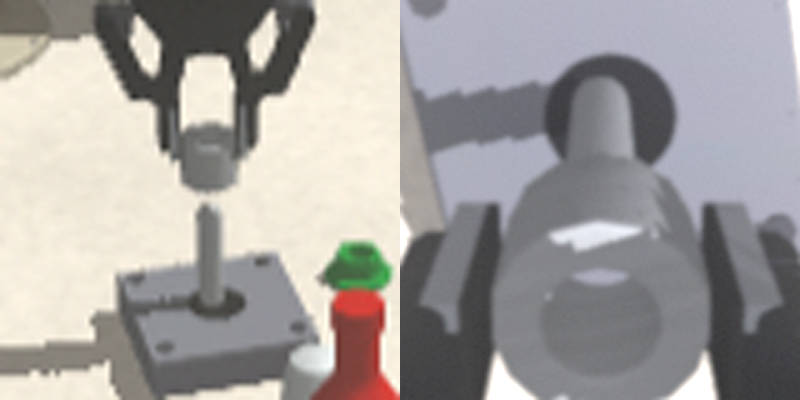

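The scene crop shows the axle (column 208) directly below the spacer (column 208). In the wrist crop the bore is at column 602 and the axle at column 601. Depth is checked by calculation.

```bash
python3 -c "
from h import *
d=load('s6');c=load('w6')
print('spacer top scene',world(d,270.6,155.4,.151),'bottom front..','axle',world(d,270.6,169.6,.098))
for b in (0,.015,.021,.027): print(b,'bore',world(c,280.7,292.7,.151-b),'disc',world(c,284.2,219.2,.03-b))
t=load('top0'); print('disc top',world(t,234+196/5,234+147/5,.03),pix(d,[.5135,.008,.098]),pix(d,[.5135,.008,.151]))"
```

```text
spacer top scene [0.52322453 0.00699975 0.151     ] bottom front.. axle [0.51832154 0.00804647 0.098     ]
0 bore [0.51259748 0.00968155 0.151     ] disc [0.51724745 0.01087089 0.03      ]
0.015 bore [0.52069143 0.0062124  0.136     ] disc [0.52164025 0.00918232 0.015     ]
0.021 bore [0.523929   0.00482474 0.13      ] disc [0.52339737 0.00850689 0.009     ]
0.027 bore [0.52716658 0.00343709 0.124     ] disc [0.5251545  0.00783146 0.003     ]
disc top [0.51910044 0.00821384 0.03      ] (np.float64(269.9000578772137), np.float64(168.93151529301088)) (np.float64(269.47583757939765), np.float64(154.01192426669877))
```

Depth is ambiguous: image estimates put the spacer 1 to 5 mm too far in +x. I'll shift by a compromise and feel down.

Call:
step_arm --pt "-0.25 0.1 -0.8 0 3" --pt "0 0 -0.8 0 3" --pt "0 0 0 0 3" --pt "0 0 0 0 3" --pt "0 0 0 0 3"

```text
time: 6.97
eef_pos: [0.5081, 0.0113, 0.0837]
tool_rot: [-3.142, -0.0, 2.735]
ft_force: [0.2, -0.4, -1.5]
finger_gap: 0.0339
grasp_force: 60.5
```

Call:
step_arm --pt "0 0 -0.1 0 3" --pt "0 0 -0.1 0 3" --pt "0 0 -0.1 0 3" --pt "0 0 0 0 3"

```text
time: 7.3
eef_pos: [0.508, 0.0111, 0.081]
tool_rot: [3.142, -0.0, 2.735]
ft_force: [0.3, -0.7, -3.4]
finger_gap: 0.0338
grasp_force: 60.5
```

Call:
step_arm --pt "0 0 -0.1 0 3" --pt "0 0 -0.1 0 3" --pt "0 0 0 0 3"

```text
time: 7.55
eef_pos: [0.5079, 0.0111, 0.0789]
tool_rot: [3.142, -0.0, 2.735]
ft_force: [-0.0, 0.0, -1.7]
finger_gap: 0.0341
grasp_force: 60.5
```

```bash
python3 -c "
from h import *
s=r.get_state();print(s['eef_pos'],s['ft_force'],s['ft_torque'])"
```

```text
[0.50787976 0.01109224 0.07887948] [-0.04118454  0.01870874 -1.73958209] [0.02535154 0.0451601  0.00423013]
```

Call:
step_arm --pt "0 0 -0.1 0 3" --pt "0 0 0 0 3"

```text
time: 7.72
eef_pos: [0.5079, 0.0111, 0.0779]
tool_rot: [3.142, -0.0, 2.735]
ft_force: [-0.6, -1.0, -1.9]
finger_gap: 0.034
grasp_force: 60.5
```

Call:
step_arm --pt "0 0 -0.1 0 3" --pt "0 0 0 0 3"

```text
time: 7.88
eef_pos: [0.5082, 0.0111, 0.077]
tool_rot: [3.141, 0.0, 2.735]
ft_force: [-1.3, -0.7, -2.2]
finger_gap: 0.0337
grasp_force: 60.6
```

Call:
step_arm --pt "0 0 -0.1 0 3" --pt "0 0 0 0 3"

```text
time: 8.05
eef_pos: [0.5084, 0.011, 0.076]
tool_rot: [3.141, 0.001, 2.735]
ft_force: [0.8, -0.8, -2.5]
finger_gap: 0.0338
grasp_force: 60.6
```

```bash
python3 -c "
from h import *
s=r.get_state();print(s['eef_pos'],s['ft_force'],s['ft_torque'])"
```

```text
[0.50844516 0.01097018 0.07603354] [ 0.77375662 -0.78822143 -2.46353161] [-0.05594391 -0.16250466 -0.04337498]
```

The tool is being nudged toward +x by the bevel. I'll follow it and continue down.

Call:
step_arm --pt "0.1 0 0 0 3" --pt "0 0 -0.1 0 3" --pt "0 0 0 0 3"

```text
time: 8.3
eef_pos: [0.509, 0.0111, 0.0749]
tool_rot: [3.142, -0.0, 2.735]
ft_force: [1.4, -1.0, -2.7]
finger_gap: 0.0337
grasp_force: 60.5
```

Call:
step_arm --pt "0.0 0 -0.1 0 3" --pt "0 0 -0.1 0 3" --pt "0 0 0 0 3"

```text
time: 8.55
eef_pos: [0.509, 0.011, 0.0728]
tool_rot: [-3.142, -0.0, 2.735]
ft_force: [0.3, 0.3, -2.6]
finger_gap: 0.0341
grasp_force: 60.5
```

```bash
python3 -c "
from h import *
s=r.get_state();print(s['eef_pos'],s['ft_force'],s['ft_torque'])"
```

```text
[0.50898757 0.01103864 0.07282224] [ 0.28150969  0.33206377 -2.61143787] [-0.03852436 -0.06910438 -0.03431225]
```

Call:
step_arm --pt "0 0 -0.2 0 3" --pt "0 0 -0.2 0 3" --pt "0 0 -0.2 0 3" --pt "0 0 0 0 3"

```text
time: 8.88
eef_pos: [0.509, 0.011, 0.0666]
tool_rot: [-3.141, -0.0, 2.735]
ft_force: [1.4, -1.2, -2.5]
finger_gap: 0.034
grasp_force: 60.5
```

Call:
step_arm --pt "0 0 -0.3 0 3" --pt "0 0 -0.3 0 3" --pt "0 0 -0.3 0 3" --pt "0 0 0 0 3"

```text
time: 9.22
eef_pos: [0.5089, 0.011, 0.0574]
tool_rot: [-3.141, -0.0, 2.735]
ft_force: [1.5, -0.9, -2.4]
finger_gap: 0.0339
grasp_force: 60.5
```

```bash
python3 -c "
from h import *
s=r.get_state();print(s['eef_pos'],s['ft_force'],s['ft_torque'])"
```

```text
[0.50894678 0.01097392 0.05739504] [ 1.47436497 -0.87348832 -2.44599281] [-0.19922816 -0.14154745  0.00096111]
```

It is threaded. Lowering with a slight relief of the side force.

Call:
step_arm --pt "0.1 -0.05 -0.3 0 3" --pt "0 0 -0.4 0 3" --pt "0 0 -0.4 0 3" --pt "0 0 -0.4 0 3" --pt "0 0 -0.4 0 3" --pt "0 0 0 0 3"

```text
time: 9.72
eef_pos: [0.5091, 0.0108, 0.038]
tool_rot: [-3.141, -0.002, 2.735]
ft_force: [-0.9, 0.1, -1.7]
finger_gap: 0.034
grasp_force: 60.5
```

Call:
step_arm --pt "0 0 -0.4 0 3" --pt "0 0 -0.4 0 3" --pt "0 0 -0.4 0 3" --pt "0 0 -0.4 0 3" --pt "0 0 -0.3 0 3" --pt "0 0 0 0 3"

```text
time: 10.22
eef_pos: [0.5094, 0.0107, 0.0193]
tool_rot: [-3.141, -0.001, 2.735]
ft_force: [0.4, 0.1, -1.9]
finger_gap: 0.0339
grasp_force: 60.5
```

Call:
step_arm --pt "0 0 -0.2 0 3" --pt "0 0 -0.2 0 3" --pt "0 0 0 0 3"

```text
time: 10.47
eef_pos: [0.5099, 0.0106, 0.0158]
tool_rot: [-3.142, -0.0, 2.735]
ft_force: [-0.5, 0.0, -2.6]
finger_gap: 0.034
grasp_force: 60.5
```

Call:
step_arm --pt "0 0 -0.1 0 3" --pt "0 0 -0.1 0 3" --pt "0 0 -0.1 0 3" --pt "0 0 0 0 3"

```text
time: 10.8
eef_pos: [0.5099, 0.0106, 0.0129]
tool_rot: [3.142, -0.0, 2.735]
ft_force: [-0.2, 0.1, -2.4]
finger_gap: 0.0339
grasp_force: 60.5
```

Call:
step_arm --pt "0 0 -0.1 0 3" --pt "0 0 0 0 3"

```text
time: 10.97
eef_pos: [0.51, 0.0106, 0.0119]
tool_rot: [3.142, -0.0, 2.735]
ft_force: [0.0, 0.4, -1.0]
finger_gap: 0.034
grasp_force: 60.5
```

Call:
step_arm --pt "0 0 -0.05 0 3" --pt "0 0 0 0 3"

```text
time: 11.13
eef_pos: [0.51, 0.0106, 0.0115]
tool_rot: [3.142, -0.0, 2.735]
ft_force: [-0.3, 0.3, -2.1]
finger_gap: 0.0337
grasp_force: 60.5
```

Call:
step_arm --pt "0 0 -0.05 0 3" --pt "0 0 0 0 3"

```text
time: 11.3
eef_pos: [0.51, 0.0106, 0.011]
tool_rot: [3.142, -0.0, 2.735]
ft_force: [-0.5, -0.2, -3.3]
finger_gap: 0.0338
grasp_force: 60.5
```

Call:
step_arm --pt "0 0 -0.05 0 3" --pt "0 0 0 0 3"

```text
time: 11.47
eef_pos: [0.5101, 0.0106, 0.0105]
tool_rot: [3.141, 0.0, 2.735]
ft_force: [-1.3, -1.3, -1.9]
finger_gap: 0.0338
grasp_force: 60.6
```

Call:
step_arm --pt "0 0 -0.05 0 3" --pt "0 0 0 0 3"

```text
time: 11.63
eef_pos: [0.5101, 0.0106, 0.0105]
tool_rot: [3.141, 0.0, 2.735]
ft_force: [-0.7, 0.6, 3.5]
finger_gap: 0.0338
grasp_force: 61.0
```

Contact came exactly at the predicted height. Releasing, then up and over to the washer.

Call:
step_arm --pt "0 0 0 0 6" --pt "0 0 0 0 6" --pt "0 0 0 0 6" --pt "0 0 0 0 6" --pt "0 0 0 0 6" --pt "0 0 1 0 6" --pt "0 0 2 0 6" --pt "0 0 4 0 6"

```text
time: 12.3
eef_pos: [0.5065, 0.011, 0.0778]
tool_rot: [-3.139, -0.009, 2.735]
ft_force: [0.2, -0.4, -0.2]
finger_gap: 0.0601
grasp_force: 0.0
```

Call:
step_arm --pt "0 0 4 0 8.5" --pt "0 0 2 0 8.5" --pt "0.2 -3.6 0 0 8.5" --pt "0.2 -3.6 0 0 8.5" --pt "0.2 -3.7 0 0 8.5" --pt "0.2 -3.7 0 0 8.5" --pt "0.3 -3.7 0 0 8.5" --pt "0.3 -3.7 0 0 8.5"

```text
time: 12.97
eef_pos: [0.5239, -0.2111, 0.141]
tool_rot: [3.141, 0.001, 2.735]
ft_force: [0.7, 0.5, -0.3]
finger_gap: 0.0851
grasp_force: 0.0
```

Call:
step_arm --pt "0.3 -3.7 0 0 8.5" --pt "0 0 0 0 8.5" --pt "0 0 0 0 8.5"

```text
time: 13.22
eef_pos: [0.527, -0.2483, 0.1403]
tool_rot: [3.141, 0.0, 2.731]
ft_force: [-0.7, 0.6, -0.2]
finger_gap: 0.0851
grasp_force: 0.0
```

```bash
python3 -c "
from h import *
c=save('wrist','w7');save('top','t7');d=save('scene','s7');s=r.get_state();print(s['eef_pos'],s['ft_force'],s['time'])
print('pred',pix(c,[.5302,-.2492,.008]))
g=cv2.resize(c['frame'][...,::-1],(400,300),interpolation=2)
u,v=map(int,pix(d,[.5135,.008,.06]));f=cv2.resize(d['frame'][v-30:v+30,u-40:u+40][...,::-1],(400,300),interpolation=2)
cv2.imwrite('pics/m7.png',cv2.convertScaleAbs(np.hstack([f,g]),alpha=1.3))"
```

```text
[ 0.52668859 -0.24508994  0.14022955] [-0.68216947  1.32679955  0.06821732] 13.3667
pred (np.float64(280.492961040808), np.float64(197.06789077505167))
```

View pics/m7.png

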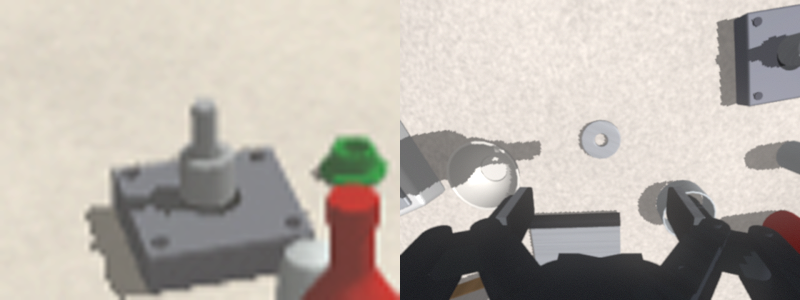

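The spacer is home on the foot. The washer is at (280,195) full-scale in the wrist view, against a prediction of (280,197), so the alignment is good. Descending with feel.

Call:
step_arm --pt "0 0 -3.8 0 6.6" --pt "0 0 -3.8 0 6.6" --pt "0 0 -3.8 0 6.6" --pt "0 0 -2.5 0 6.6" --pt "0 0 -1.5 0 6.6" --pt "0 0 0 0 6.6" --pt "0 0 0 0 6.6"

```text
time: 13.95
eef_pos: [0.5267, -0.2447, -0.0142]
tool_rot: [3.141, -0.002, 2.737]
ft_force: [0.4, 0.0, 0.3]
finger_gap: 0.0661
grasp_force: 0.0
```

Call:
step_arm --pt "0 0 -0.3 0 6.4" --pt "0 0 0 0 6.4" --pt "0 0 0 0 6.4"

```text
time: 14.2
eef_pos: [0.528, -0.2466, -0.0155]
tool_rot: [-3.141, 0.003, 2.735]
ft_force: [0.1, 0.3, 0.1]
finger_gap: 0.0641
grasp_force: 0.0
```

Call:
step_arm --pt "0 0 -0.2 0 6.4" --pt "0 0 0 0 6.4"

```text
time: 14.37
eef_pos: [0.5273, -0.2466, -0.0184]
tool_rot: [-3.142, 0.001, 2.735]
ft_force: [0.4, 0.1, -0.6]
finger_gap: 0.0639
grasp_force: 0.0
```

Call:
step_arm --pt "0 0 -0.1 0 6.4" --pt "0 0 0 0 6.4"

```text
time: 14.53
eef_pos: [0.527, -0.2464, -0.0199]
tool_rot: [3.142, 0.0, 2.735]
ft_force: [-0.6, 0.0, -0.9]
finger_gap: 0.064
grasp_force: 0.0
```

Call:
step_arm --pt "0 0 -0.2 0 6.4" --pt "0 0 0 0 6.4"

```text
time: 14.7
eef_pos: [0.5268, -0.2463, -0.0223]
tool_rot: [3.141, -0.001, 2.735]
ft_force: [-0.2, -0.9, -0.3]
finger_gap: 0.0639
grasp_force: 0.0
```

Call:
step_arm --pt "0 0 -0.2 0 6.4" --pt "0 0 0 0 6.4"

```text
time: 14.87
eef_pos: [0.5268, -0.2462, -0.0244]
tool_rot: [3.141, -0.001, 2.735]
ft_force: [-0.1, 1.8, 0.2]
finger_gap: 0.0637
grasp_force: 0.0
```

Call:
step_arm --pt "0 0 -0.1 0 6.4" --pt "0 0 0 0 6.4"

```text
time: 15.03
eef_pos: [0.5269, -0.2463, -0.0252]
tool_rot: [3.141, -0.0, 2.735]
ft_force: [-0.1, 0.4, 0.6]
finger_gap: 0.0639
grasp_force: 0.0
```

Call:
step_arm --pt "0 0 -0.1 0 6.4" --pt "0 0 0 0 6.4"

```text
time: 15.2
eef_pos: [0.527, -0.2463, -0.0261]
tool_rot: [3.141, -0.0, 2.735]
ft_force: [0.5, -0.2, -0.1]
finger_gap: 0.0637
grasp_force: 0.0
```

Call:
step_arm --pt "0 0 -0.1 0 6.4" --pt "0 0 0 0 6.4"

```text
time: 15.37
eef_pos: [0.527, -0.2464, -0.0271]
tool_rot: [3.141, -0.0, 2.735]
ft_force: [0.9, 0.5, -0.3]
finger_gap: 0.0641
grasp_force: 0.0
```

Call:
step_arm --pt "0 0 -0.1 0 6.4" --pt "0 0 0 0 6.4"

```text
time: 15.53
eef_pos: [0.5269, -0.2464, -0.0281]
tool_rot: [3.141, -0.0, 2.735]
ft_force: [0.5, -0.2, 0.2]
finger_gap: 0.064
grasp_force: 0.0
```

Call:
step_arm --pt "0 0 -0.1 0 6.4" --pt "0 0 0 0 6.4"

```text
time: 15.7
eef_pos: [0.5269, -0.2464, -0.0291]
tool_rot: [3.142, -0.0, 2.735]
ft_force: [-0.3, -0.3, 0.3]
finger_gap: 0.0638
grasp_force: 0.0
```

```bash
python3 -c "
from h import *
tips('s8',(.527,-.246),-26,26)
d=load('s8')
for s in(-1,1):
  for z in(0,.01,.02,.03): print(s,z,np.round(pix(d,[.527+s*.038*.396,-.246+s*.038*.918,z]),1))"
```

```text
u0,v0 196 210 {0: np.float64(219.0), 0.01: np.float64(216.3), 0.02: np.float64(213.7), 0.03: np.float64(210.9), 0.04: np.float64(208.2), 0.06: np.float64(202.7)}
185 ..........#############################.....####....
186 ..###.....######################################....
187 .################################################...
188 .###############################################....
189 .###############################################....
190 .######################################.########....
191 ######################################...#######....
192 #########.###########################....#######....
193 #########...##########################....######....
194 .#######.....#########################.....#####....
195 .#######......#########################.....####....
196 .#######......#########################.....####....
197 .#######......##########################....####....
198 ..#######....############################...####....
199 ..#######....############################.######....
200 ..#######...#######.###.........################....
201 ...###############....
[... 805 characters left out ...]
.#.###...####..........
216 #............#####....#####...#######.###...........
217 #####.........####..#######....##########...........
218 ######..#.##.#.####.######.....########.............
219 ################...###########.########.............
220 ################...#############.#...#..............
221 ##################..######..........................
222 #################...................................
223 ##################..................................
224 ####################................................
-1 0 [185.5 219.7]
-1 0.01 [185.1 217. ]
-1 0.02 [184.7 214.3]
-1 0.03 [184.3 211.6]
1 0 [210.6 218.3]
1 0.01 [210.3 215.7]
1 0.02 [210. 213.]
1 0.03 [209.7 210.3]
```

Call:
step_arm --pt "0 0 -0.1 0 6.4" --pt "0 0 -0.1 0 6.4" --pt "0 0 0 0 6.4"

```text
time: 16.0
eef_pos: [0.5269, -0.2463, -0.0312]
tool_rot: [3.141, -0.0, 2.735]
ft_force: [0.3, 0.7, -0.2]
finger_gap: 0.0641
grasp_force: 0.0
```

Call:
step_arm --pt "0 0 -0.1 0 6.4" --pt "0 0 0 0 6.4"

```text
time: 16.17
eef_pos: [0.5269, -0.2464, -0.0321]
tool_rot: [3.141, -0.0, 2.735]
ft_force: [1.0, 0.0, -0.3]
finger_gap: 0.0639
grasp_force: 0.0
```

Call:
step_arm --pt "0 0 -0.1 0 6.4" --pt "0 0 0 0 6.4"

```text
time: 16.33
eef_pos: [0.5269, -0.2463, -0.0331]
tool_rot: [3.141, -0.0, 2.735]
ft_force: [-0.5, 0.6, -0.2]
finger_gap: 0.064
grasp_force: 0.0
```

Call:
step_arm --pt "0 0 -0.1 0 6.4" --pt "0 0 0 0 6.4"

```text
time: 16.5
eef_pos: [0.527, -0.2464, -0.0341]
tool_rot: [3.141, -0.0, 2.735]
ft_force: [-0.2, 0.1, 0.8]
finger_gap: 0.0643
grasp_force: 0.0
```

Call:
step_arm --pt "0 0 -0.1 0 6.4" --pt "0 0 0 0 6.4"

```text
time: 16.67
eef_pos: [0.5269, -0.2463, -0.0351]
tool_rot: [3.141, -0.0, 2.735]
ft_force: [0.7, 1.1, -0.7]
finger_gap: 0.0637
grasp_force: 0.0
```

Call:
step_arm --pt "0 0 -0.1 0 6.4" --pt "0 0 0 0 6.4"

```text
time: 16.83
eef_pos: [0.5269, -0.2464, -0.0361]
tool_rot: [3.141, -0.0, 2.735]
ft_force: [0.0, -0.1, 0.7]
finger_gap: 0.0639
grasp_force: 0.0
```

Call:
step_arm --pt "0 0 -0.1 0 6.4" --pt "0 0 0 0 6.4"

```text
time: 17.0
eef_pos: [0.5269, -0.2463, -0.0372]
tool_rot: [3.141, -0.0, 2.735]
ft_force: [-0.7, -0.7, -0.2]
finger_gap: 0.0642
grasp_force: 0.0
```

Call:
step_arm --pt "0 0 0 0 6.1" --pt "0 0 0 0 5.9" --pt "0 0 0 0 5.7" --pt "0 0 0 0 5.7"

```text
time: 17.33
eef_pos: [0.5271, -0.2464, -0.0369]
tool_rot: [3.142, 0.0, 2.735]
ft_force: [0.3, -0.2, -0.6]
finger_gap: 0.057
grasp_force: 0.0
```

Call:
step_arm --pt "0 0 0 0 5.3" --pt "0 0 0 0 5.0" --pt "0 0 0 0 5.0" --pt "0 0 0 0 5.0"

```text
time: 17.67
eef_pos: [0.5271, -0.2464, -0.0361]
tool_rot: [3.142, 0.001, 2.735]
ft_force: [-1.4, 1.1, 5.7]
finger_gap: 0.0522
grasp_force: 62.1
```

The washer is gripped and touching the counter. Lifting and carrying it to the axle by (-1.7, +25.7) cm.

Call:
step_arm --pt "0 0 0.5 0 5" --pt "0 0 2 0 5" --pt "0 0 3 0 5" --pt "0 0 3 0 5" --pt "0 0 3 0 5" --pt "0 0 0 0 5"

```text
time: 18.17
eef_pos: [0.5309, -0.2487, 0.0843]
tool_rot: [-3.14, 0.012, 2.735]
ft_force: [1.2, -0.5, -0.9]
finger_gap: 0.0524
grasp_force: 63.7
```

Call:
step_arm --pt "-0.3 3.7 0 0 5" --pt "-0.3 3.7 0 0 5" --pt "-0.3 3.7 0 0 5" --pt "-0.2 3.7 0 0 5" --pt "-0.2 3.7 0 0 5" --pt "-0.2 3.7 0 0 5" --pt "-0.2 3.5 0 0 5" --pt "0 0 0 0 5"

```text
time: 18.83
eef_pos: [0.5079, 0.0166, 0.0774]
tool_rot: [3.139, -0.004, 2.739]
ft_force: [0.5, 1.0, -1.1]
finger_gap: 0.0523
grasp_force: 63.8
```

Call:
step_arm --pt "0 0 -0.5 0 5" --pt "0 0 -0.3 0 5" --pt "0 0 0 0 5" --pt "0 0 0 0 5" --pt "0 0 0 0 5"

```text
time: 19.25
eef_pos: [0.5102, 0.0095, 0.0698]
tool_rot: [-3.141, -0.0, 2.733]
ft_force: [1.0, 0.1, -1.7]
finger_gap: 0.0523
grasp_force: 63.9
```

```bash
python3 -c "
from h import *
s=r.get_state();print(s['eef_pos'],s['ft_force'],s['ft_torque'])
c=save('wrist','w9');save('scene','s9')"
```

```text
[0.51015045 0.00945149 0.06977507] [ 1.04133111  0.07720931 -1.69546008] [-0.00119618  0.03800101  0.04808301]
```

Call:
step_arm --pt "0 0.1 -0.3 0 5" --pt "0 0 -0.2 0 5" --pt "0 0 0 0 5" --pt "0 0 0 0 5"

```text
time: 19.68
eef_pos: [0.5098, 0.0116, 0.0648]
tool_rot: [-3.142, -0.0, 2.735]
ft_force: [1.1, 0.1, -1.1]
finger_gap: 0.0521
grasp_force: 63.9
```

Call:
step_arm --pt "0 0 -0.1 0 5" --pt "0 0 -0.1 0 5" --pt "0 0 0 0 5"

```text
time: 19.93
eef_pos: [0.5099, 0.0117, 0.0629]
tool_rot: [3.142, -0.0, 2.735]
ft_force: [0.4, -0.1, -0.7]
finger_gap: 0.0522
grasp_force: 63.9
```

Call:
step_arm --pt "0 0 -0.1 0 5" --pt "0 0 0 0 5"

```text
time: 20.1
eef_pos: [0.5099, 0.0117, 0.0619]
tool_rot: [-3.142, -0.0, 2.735]
ft_force: [0.0, -0.7, -1.5]
finger_gap: 0.0519
grasp_force: 63.9
```

Call:
step_arm --pt "0 0 -0.05 0 5" --pt "0 0 0 0 5"

```text
time: 20.27
eef_pos: [0.51, 0.0116, 0.0615]
tool_rot: [3.142, -0.0, 2.735]
ft_force: [0.1, -0.7, -1.6]
finger_gap: 0.0524
grasp_force: 63.9
```

```bash
python3 -c "
from h import *
s=r.get_state();print(s['eef_pos'],s['ft_force'],s['ft_torque'])"
```

```text
[0.50997792 0.01163516 0.06145302] [ 0.14497517 -0.66057012 -1.64353125] [0.01753836 0.04559803 0.02011081]
```

Call:
step_arm --pt "0 -0.1 -0.05 0 5" --pt "0 0 -0.05 0 5" --pt "0 0 0 0 5"

```text
time: 20.52
eef_pos: [0.51, 0.0105, 0.0604]
tool_rot: [3.142, -0.0, 2.735]
ft_force: [-0.5, -0.1, -1.6]
finger_gap: 0.0522
grasp_force: 63.9
```

Call:
step_arm --pt "0 0 -0.1 0 5" --pt "0 0 0 0 5"

```text
time: 20.68
eef_pos: [0.5099, 0.0106, 0.0594]
tool_rot: [3.142, -0.0, 2.735]
ft_force: [1.2, 0.3, -1.7]
finger_gap: 0.0523
grasp_force: 63.9
```

Call:
step_arm --pt "0 0 -0.1 0 5" --pt "0 0 0 0 5"

```text
time: 20.85
eef_pos: [0.5099, 0.0106, 0.0584]
tool_rot: [3.142, -0.0, 2.735]
ft_force: [-0.6, -0.6, -0.4]
finger_gap: 0.0521
grasp_force: 63.9
```

Call:
step_arm --pt "0 0 -0.1 0 5" --pt "0 0 0 0 5"

```text
time: 21.02
eef_pos: [0.5099, 0.0106, 0.0574]
tool_rot: [3.142, -0.0, 2.735]
ft_force: [-1.0, -0.5, -0.9]
finger_gap: 0.0522
grasp_force: 63.9
```

```bash
python3 -c "
from h import *
s=r.get_state();print(s['eef_pos'],s['ft_force'],s['ft_torque'])"
```

```text
[0.50993772 0.01063604 0.05740004] [-1.00310987 -0.50013949 -0.93071511] [-0.01002631  0.00750637  0.00875585]
```

The washer is on. Lowering to about 3 mm above the spacer, then by feel.

Call:
step_arm --pt "0 0 -0.3 0 5" --pt "0 0 -0.4 0 5" --pt "0 0 -0.4 0 5" --pt "0 0 0 0 5"

```text
time: 21.35
eef_pos: [0.5094, 0.0106, 0.0455]
tool_rot: [-3.141, -0.001, 2.735]
ft_force: [-0.9, 0.0, -1.6]
finger_gap: 0.0525
grasp_force: 63.8
```

Call:
step_arm --pt "0 0 -0.4 0 5" --pt "0 0 -0.4 0 5" --pt "0 0 -0.4 0 5" --pt "0 0 -0.3 0 5" --pt "0 0 0 0 5"

```text
time: 21.77
eef_pos: [0.5095, 0.0106, 0.0307]
tool_rot: [-3.141, -0.001, 2.735]
ft_force: [0.3, 0.5, -1.3]
finger_gap: 0.0523
grasp_force: 63.8
```

Call:
step_arm --pt "0 0 -0.1 0 5" --pt "0 0 -0.1 0 5" --pt "0 0 0 0 5"

```text
time: 22.02
eef_pos: [0.51, 0.0106, 0.0295]
tool_rot: [3.141, -0.0, 2.735]
ft_force: [-0.2, 0.6, -2.0]
finger_gap: 0.0524
grasp_force: 63.8
```

Call:
step_arm --pt "0 0 -0.1 0 5" --pt "0 0 -0.05 0 5" --pt "0 0 0 0 5"

```text
time: 22.27
eef_pos: [0.51, 0.0106, 0.028]
tool_rot: [3.141, -0.0, 2.735]
ft_force: [-1.4, 0.3, -1.0]
finger_gap: 0.0524
grasp_force: 63.8
```

Call:
step_arm --pt "0 0 -0.05 0 5" --pt "0 0 0 0 5"

```text
time: 22.43
eef_pos: [0.51, 0.0106, 0.0275]
tool_rot: [3.142, 0.0, 2.735]
ft_force: [0.9, 0.4, -0.6]
finger_gap: 0.0523
grasp_force: 63.8
```

Call:
step_arm --pt "0 0 -0.05 0 5" --pt "0 0 -0.05 0 5" --pt "0 0 0 0 5"

```text
time: 22.68
eef_pos: [0.5099, 0.0106, 0.0265]
tool_rot: [3.142, -0.0, 2.735]
ft_force: [-0.8, -0.2, -1.8]
finger_gap: 0.0521
grasp_force: 63.8
```

Call:
step_arm --pt "0 0 -0.05 0 5" --pt "0 0 0 0 5"

```text
time: 22.85
eef_pos: [0.51, 0.0106, 0.026]
tool_rot: [3.142, -0.0, 2.735]
ft_force: [0.1, 0.9, -0.8]
finger_gap: 0.0524
grasp_force: 63.9
```

Call:
step_arm --pt "0 0 -0.05 0 5" --pt "0 0 0 0 5"

```text
time: 23.02
eef_pos: [0.5101, 0.0106, 0.0259]
tool_rot: [3.141, 0.0, 2.735]
ft_force: [-1.6, -0.3, 4.6]
finger_gap: 0.0522
grasp_force: 64.3
```

The washer is seated. Releasing, then over to the grey bushing.

Call:
step_arm --pt "0 0 0 0 6.4" --pt "0 0 0 0 6.4" --pt "0 0 0 0 6.4" --pt "0 0 0 0 6.4" --pt "0 0 1 0 6.4" --pt "0 0 3 0 6.4" --pt "0 0 4 0 6.4" --pt "0 0 3 0 6.4"

```text
time: 23.68
eef_pos: [0.5105, 0.0106, 0.1383]
tool_rot: [3.141, 0.002, 2.735]
ft_force: [1.2, -0.3, -0.2]
finger_gap: 0.064
grasp_force: 0.0
```

Call:
step_arm --pt "-0.4 3.5 0 0 5.4" --pt "-0.4 3.5 0 0 5.4" --pt "-0.4 3.5 0 0 5.4" --pt "-0.4 3.5 0 0 5.4" --pt "-0.4 3.4 0 0 5.4" --pt "-0.5 3.4 0 0 5.4" --pt "0 0 0 0 5.4" --pt "0 0 0 0 5.4"

```text
time: 24.35
eef_pos: [0.4846, 0.2202, 0.1361]
tool_rot: [3.141, 0.001, 2.738]
ft_force: [0.1, -0.8, -0.5]
finger_gap: 0.0538
grasp_force: 0.0
```

```bash
python3 -c "
from h import *
c=save('wrist','w10');d=save('scene','s10');s=r.get_state();print(s['eef_pos'],s['ft_force'],s['time'])
t=load('top0');b=world(t,182.6,286.6,.02);print(b,pix(c,b))
g=cv2.resize(c['frame'][...,::-1],(400,300),interpolation=2)
u,v=map(int,pix(d,[.5135,.008,.07]));f=cv2.resize(d['frame'][v-30:v+30,u-40:u+40][...,::-1],(400,300),interpolation=2)
cv2.imwrite('pics/m10.png',cv2.convertScaleAbs(np.hstack([f,g]),alpha=1.3))"
```

```text
[0.48502471 0.21817644 0.13586931] [ 0.05020468 -1.45379125 -0.32255813] 24.45
[0.48817484 0.21609999 0.02      ] (np.float64(277.4737145508639), np.float64(202.5745133457457))
```

View pics/m10.png

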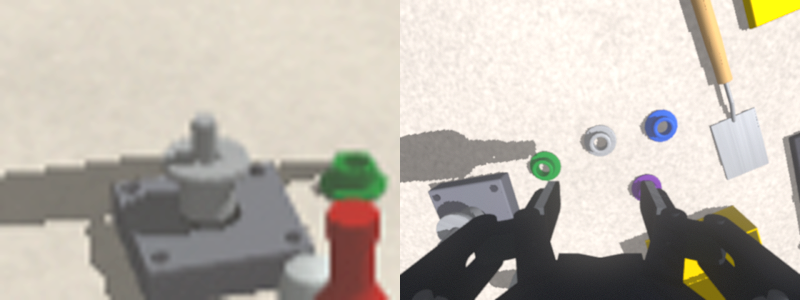

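The washer lies on the spacer. The grey bushing is at (280,197) full-scale in the wrist view, against a prediction of (277,203), so it is well between the fingers, and the look-alikes are clear of them. Descending.

Call:
step_arm --pt "0.05 0.1 -3.8 0 5.2" --pt "0 0 -3.8 0 5.2" --pt "0 0 -3.8 0 5.2" --pt "0 0 -2.6 0 5.2" --pt "0 0 -1.5 0 5.2" --pt "0 0 0 0 5.2" --pt "0 0 0 0 5.2"

```text
time: 25.03
eef_pos: [0.4855, 0.2182, -0.0198]
tool_rot: [-3.14, -0.001, 2.733]
ft_force: [0.2, 0.4, -0.0]
finger_gap: 0.0516
grasp_force: 0.0
```

Call:
step_arm --pt "0 0 -0.2 0 5.2" --pt "0 0 -0.1 0 5.2" --pt "0 0 -0.1 0 5.2" --pt "0 0 0 0 5.2" --pt "0 0 0 0 5.2"

```text
time: 25.45
eef_pos: [0.4859, 0.2198, -0.0228]
tool_rot: [3.141, 0.001, 2.735]
ft_force: [-1.3, 0.6, -0.4]
finger_gap: 0.052
grasp_force: 0.0
```

Call:
step_arm --pt "0 0 0 0 4" --pt "0 0 0 0 3" --pt "0 0 0 0 2.5" --pt "0 0 0 0 2.5" --pt "0 0 0 0 2.5" --pt "0 0 0 0 2.5"

```text
time: 25.95
eef_pos: [0.4857, 0.2198, -0.0228]
tool_rot: [3.141, 0.001, 2.735]
ft_force: [0.1, 0.2, 5.3]
finger_gap: 0.0262
grasp_force: 58.7
```

```bash
python3 -c "
from h import *
d=save('scene','s11'); xy=(.488,.218)
u0,v0=map(int,pix(d,[*xy,.02])); g=cv2.cvtColor(d['frame'],cv2.COLOR_RGB2GRAY); g0=cv2.cvtColor(load('scene0')['frame'],cv2.COLOR_RGB2GRAY)
print(u0,v0,{z:[round(float(k),1) for k in pix(d,[*xy,z])] for z in(0,.01,.02,.03)})
for s in(-1,1): print(s,[np.round(pix(d,[xy[0]+s*.018*.396,xy[1]+s*.018*.918,z]),1) for z in(.005,.02)])
for v in range(v0-9,v0+9): print(v,' '.join('%3d'%k for k in g[v,u0-10:u0+11]),'|',' '.join('%3d'%k for k in g0[v,u0-10:u0+11]))"
```

```text
321 170 {0: [321.3, 175.6], 0.01: [321.4, 173.1], 0.02: [321.5, 170.6], 0.03: [321.6, 168.1]}
-1 [array([316.2, 174.6]), array([316.3, 170.9])]
1 [array([326.5, 174.1]), array([326.7, 170.4])]
161  49  50  48  47  48  49  48  48 134 170 171 169 166 166 169 112  47  48  48  48  48 | 167 166 166 164 165 165 166 166 166 167 167 166 164 163 166 168 167 166 168 168 166
162  49  48  48  49  48  49  48  48 158 169 169 170 171 170 171  69  48  47  47  48  47 | 170 168 167 166 166 166 166 165 166 166 166 167 168 167 168 168 167 166 166 166 164
163  88  89 116  65  48  48  49  49 170 169 170 172 172 172 171  48  47  49  48  48 117 | 169 168 168 168 167 167 166 166 166 167 167 168 169 169 168 166 165 165 166 167 167
164 152 152 159  91  49  47  52  51 146 168 168 170 170 171 169  46  57  65  47  64 158 | 167 166 166 167 167 167 165 165 165 165 165 166 167 167 166 165 166 166 165 165 166
165 170 169 168 100  49  48  67  65 134 170 169 168 170 170 146  46  61  78  47  70 169 | 166 166 165 165 166 166 166 166 167 167 165 165 166 168 167 165 166 166 165 165 166
166 172 171 170 100  49  49  71  71 1
[... 1524 characters left out ...]
 164
175 122 119 117 118 118  77  76  75  77  81  80  81  81  86  92  75 132 141 165 166 165 | 163 159 157 159 116  77  76  76  78  79  80  81  83  88  96 115 131 138 162 162 162
176  91  90  89  90  88  77  78  77  77  80  81  82  87 103 107 118 132 141 164 164 165 | 163 161 159 116  88  76  77  76  77  87  79  82  87 102 105 127 131 138 161 161 161
177  92  91  90  91  91  78  78  78  78  79 119 119 120 126 124 127 142 139 164 164 166 | 163 161 161 144  90  82  83 103 115 120 117 118 118 124 122 124 139 137 160 161 163
178  92  92  91  90  90  87  85  79  79  87 107 110 116 122 108 120 128 155 164 164 165 | 164 163 161 162 142 142  86  90  98 105 106 107 114 119 106 118 125 152 161 161 162
```

The fingers straddle the neck down to about z≈0.01, which is a sound grip. Lifting and carrying it to the axle by (+2.4, -20.9) cm.

Call:
step_arm --pt "0 0 0.5 0 2.5" --pt "0 0 2 0 2.5" --pt "0 0 3 0 2.5" --pt "0 0 3.5 0 2.5" --pt "0 0 3.0 0 2.5" --pt "0 0 0 0 2.5"

```text
time: 26.5
eef_pos: [0.4899, 0.2211, 0.1028]
tool_rot: [3.134, 0.009, 2.735]
ft_force: [1.1, 0.5, 0.1]
finger_gap: 0.0264
grasp_force: 59.3
```

Call:
step_arm --pt "0.4 -3.5 0 0 2.5" --pt "0.4 -3.5 0 0 2.5" --pt "0.4 -3.5 0 0 2.5" --pt "0.4 -3.5 0 0 2.5" --pt "0.4 -3.5 0 0 2.5" --pt "0.4 -3.4 0 0 2.5" --pt "0 0 0 0 2.5" --pt "0 0 0 0 2.5"

```text
time: 27.17
eef_pos: [0.5093, 0.0091, 0.096]
tool_rot: [-3.141, -0.001, 2.731]
ft_force: [0.1, 0.7, -0.5]
finger_gap: 0.0266
grasp_force: 59.4
```

Call:
step_arm --pt "0 0 -0.5 0 2.5" --pt "0 0 -0.5 0 2.5" --pt "0 0 0 0 2.5" --pt "0 0 0 0 2.5" --pt "0 0 0 0 2.5"

```text
time: 27.58
eef_pos: [0.5093, 0.0116, 0.0863]
tool_rot: [3.142, -0.0, 2.736]
ft_force: [-0.2, -0.3, -1.1]
finger_gap: 0.0264
grasp_force: 59.4
```

```bash
python3 -c "
from h import *
s=r.get_state();print(s['eef_pos'],s['ft_force'],s['ft_torque'])
d=save('scene','s12');g=cv2.cvtColor(d['frame'],cv2.COLOR_RGB2GRAY);u,v=map(int,pix(d,[.513,.008,.1]));print(u,v,pix(d,[.513,.008,.098]),pix(d,[.513,.008,.105]))
for k in range(v-14,v+12): print(k,' '.join('%3d'%x for x in g[k,u-12:u+13]))"
```

```text
[0.50933798 0.0115576  0.08634651] [-0.17600914 -0.27472302 -1.11848987] [ 0.01938376 -0.01059411 -0.04096919]
269 168 (np.float64(269.8290308015245), np.float64(168.86200559877085)) (np.float64(269.7737966196448), np.float64(166.92632100208084))
154 169 169 168 168 169  52  48  70  82 102 170 170 170 174 174 170 169 133  55  82  55  49 101 172 172
155 169 166 166 167 168  51  49  65  82 100 170 170 171 172 172 170 170 135  55  83  55  48 103 173 173
156 167 164 165 165 166  50  49  63  83 100 170 171 170 170 167 168 170 133  56  83  57  50 105 172 173
157 167 168 167 167 166  52  48  63  83  81 168 169 169 168 166 165 167 134  55  83  56  50 102 172 173
158 167 169 168 168 168  51  49  63  82  76 166 147 138 138 126 136 150 133  56  83  60  50 101 172 173
159 167 168 168 169 169  66  49  62  83  67 124 102  96  97  88  96 104 111  55  83  63  50 101 169 171
160 166 167 167 166 167  93  50  63  83  62  83  77  81  82  81  80  78  85  59  83  64  49 125 168 170
161 165 166 166 166 166 149  64  79  83  62  76  76  81  81  81  78  77  80  61  82 109 147 161 170 170
162 164 165 165 165 1
[... 1150 characters left out ...]
 168 167 168 152 155 109  80  82  81  80 130 154 154 163 170 170 171 168 168
174 169 170 169 166 169 170 168 144 117 137 139 104  80  81  81  90 123 138 138 145 153 169 173 172 169
175 167 168 169 169 169 169 139 100  78 100  99 102  80  83  83  95 122 134 134 135 137 145 168 171 169
176 168 168 171 170 169 152  96  79  79  79  79  85  79  82  84  96 109 132 134 134 135 134 158 170 168
177 169 169 170 169 169 130  79  78  79  79  78  75  80  82  83  95  95 122 134 136 136 135 145 171 170
178 168 166 164 166 168 121  79  79  80  79  78  76 111  92  92 109 128 130 137 137 137 137 136 147 137
179 168 168 167 167 167 118  79  79  78  78  79 120 131 125 125 129 137 136 136 137 137 134 116  94  88
```

The bushing hangs level and laterally over the axle: the flange is centred at column 13.5 and the axle at 13.6. Descending by feel.

Call:
step_arm --pt "0.05 -0.1 -0.4 0 2.5" --pt "0 0 -0.4 0 2.5" --pt "0 0 0 0 2.5" --pt "0 0 0 0 2.5"

```text
time: 27.97
eef_pos: [0.5097, 0.0097, 0.0781]
tool_rot: [-3.141, -0.001, 2.735]
ft_force: [-0.2, 0.2, -0.3]
finger_gap: 0.0264
grasp_force: 59.4
```

Call:
step_arm --pt "0 0 -0.1 0 2.5" --pt "0 0 -0.1 0 2.5" --pt "0 0 -0.1 0 2.5" --pt "0 0 0 0 2.5"

```text
time: 28.3
eef_pos: [0.5099, 0.0096, 0.0753]
tool_rot: [-3.142, -0.0, 2.735]
ft_force: [-0.3, 0.0, 0.5]
finger_gap: 0.0262
grasp_force: 59.4
```

Call:
step_arm --pt "0 0 -0.05 0 2.5" --pt "0 0 0 0 2.5"

```text
time: 28.47
eef_pos: [0.51, 0.0096, 0.075]
tool_rot: [3.142, -0.0, 2.735]
ft_force: [0.0, -0.5, -0.4]
finger_gap: 0.0264
grasp_force: 59.4
```

Call:
step_arm --pt "0 0 -0.05 0 2.5" --pt "0 0 0 0 2.5"

```text
time: 28.63
eef_pos: [0.51, 0.0096, 0.0745]
tool_rot: [3.142, -0.0, 2.735]
ft_force: [-0.3, -0.7, -0.8]
finger_gap: 0.0263
grasp_force: 59.4
```

Call:
step_arm --pt "0 0 -0.1 0 2.5" --pt "0 0 0 0 2.5"

```text
time: 28.8
eef_pos: [0.51, 0.0096, 0.0734]
tool_rot: [3.142, -0.0, 2.735]
ft_force: [0.6, 0.2, 0.1]
finger_gap: 0.0263
grasp_force: 59.4
```

```bash
python3 -c "
from h import *
s=r.get_state();print(s['eef_pos'],s['ft_force'],s['ft_torque'])"
```

```text
[0.50998608 0.00961155 0.07340794] [0.64930327 0.18937615 0.10071766] [ 0.02316909 -0.02791426  0.03604422]
```

Call:
step_arm --pt "0 0.1 -0.1 0 2.5" --pt "0 0 0 0 2.5"

```text
time: 28.97
eef_pos: [0.51, 0.0107, 0.0724]
tool_rot: [3.141, 0.0, 2.735]
ft_force: [1.0, 0.3, -0.1]
finger_gap: 0.0265
grasp_force: 59.4
```

Call:
step_arm --pt "0 0 -0.1 0 2.5" --pt "0 0 0 0 2.5"

```text
time: 29.13
eef_pos: [0.51, 0.0106, 0.0714]
tool_rot: [3.142, -0.0, 2.735]
ft_force: [-1.1, -0.1, -0.8]
finger_gap: 0.0263
grasp_force: 59.4
```

Call:
step_arm --pt "0 0 -0.1 0 2.5" --pt "0 0 -0.1 0 2.5" --pt "0 0 0 0 2.5"

```text
time: 29.38
eef_pos: [0.51, 0.0106, 0.0693]
tool_rot: [-3.142, -0.0, 2.735]
ft_force: [0.5, -0.8, -1.2]
finger_gap: 0.0268
grasp_force: 59.4
```

```bash
python3 -c "
from h import *
s=r.get_state();print(s['eef_pos'],s['ft_force'],s['ft_torque'])"
```

```text
[0.50997147 0.01056374 0.06933198] [ 0.52085583 -0.83183352 -1.23265609] [-0.05641077 -0.05312962 -0.01262992]
```

It is on the axle with no contact force. Lowering to its home height, about 0.047 reported.

Call:
step_arm --pt "0 0 -0.3 0 2.5" --pt "0 0 -0.3 0 2.5" --pt "0 0 -0.3 0 2.5" --pt "0 0 0 0 2.5"

```text
time: 29.72
eef_pos: [0.5099, 0.0105, 0.0599]
tool_rot: [-3.141, -0.0, 2.735]
ft_force: [1.3, -0.2, -1.5]
finger_gap: 0.0266
grasp_force: 59.4
```

Call:
step_arm --pt "0 0 -0.3 0 2.5" --pt "0 0 -0.3 0 2.5" --pt "0 0 -0.2 0 2.5" --pt "0 0 -0.1 0 2.5" --pt "0 0 0 0 2.5"

```text
time: 30.13
eef_pos: [0.51, 0.0106, 0.0512]
tool_rot: [-3.142, -0.0, 2.735]
ft_force: [0.6, 0.3, -1.2]
finger_gap: 0.0264
grasp_force: 59.4
```

Call:
step_arm --pt "0 0 -0.1 0 2.5" --pt "0 0 -0.1 0 2.5" --pt "0 0 0 0 2.5"

```text
time: 30.38
eef_pos: [0.51, 0.0106, 0.0494]
tool_rot: [3.142, -0.0, 2.735]
ft_force: [-0.2, -0.5, -2.0]
finger_gap: 0.0266
grasp_force: 59.4
```

Call:
step_arm --pt "0 0 -0.1 0 2.5" --pt "0 0 0 0 2.5"

```text
time: 30.55
eef_pos: [0.51, 0.0106, 0.0484]
tool_rot: [3.142, -0.0, 2.735]
ft_force: [1.2, -0.5, -1.4]
finger_gap: 0.0264
grasp_force: 59.4
```

Call:
step_arm --pt "0 0 -0.05 0 2.5" --pt "0 0 0 0 2.5"

```text
time: 30.72
eef_pos: [0.51, 0.0106, 0.048]
tool_rot: [3.142, -0.0, 2.735]
ft_force: [0.1, -1.0, -0.1]
finger_gap: 0.0268
grasp_force: 59.4
```

Call:
step_arm --pt "0 0 -0.05 0 2.5" --pt "0 0 0 0 2.5"

```text
time: 30.88
eef_pos: [0.51, 0.0106, 0.0475]
tool_rot: [3.141, 0.0, 2.735]
ft_force: [0.1, -0.6, -0.8]
finger_gap: 0.0264
grasp_force: 59.4
```

Call:
step_arm --pt "0 0 -0.05 0 2.5" --pt "0 0 0 0 2.5"

```text
time: 31.05
eef_pos: [0.5101, 0.0106, 0.0473]
tool_rot: [3.141, 0.0, 2.735]
ft_force: [-0.5, 0.1, 1.0]
finger_gap: 0.0267
grasp_force: 59.6
```

Call:
step_arm --pt "0 0 -0.03 0 2.5" --pt "0 0 0 0 2.5"

```text
time: 31.22
eef_pos: [0.5101, 0.0106, 0.0472]
tool_rot: [3.141, 0.0, 2.735]
ft_force: [-1.2, -0.7, 4.6]
finger_gap: 0.0267
grasp_force: 60.0
```

Seated. Releasing and backing off.

Call:
step_arm --pt "0 0 0 0 3.5" --pt "0 0 0 0 4.5" --pt "0 0 0 0 5.5" --pt "0 0 0 0 5.5" --pt "0 0 0 0 5.5" --pt "0 0 0 0 5.5" --pt "0 0 1 0 5.5" --pt "0 0 2 0 5.5"

```text
time: 31.88
eef_pos: [0.5079, 0.0108, 0.0754]
tool_rot: [-3.14, -0.005, 2.735]
ft_force: [0.3, -0.7, 0.5]
finger_gap: 0.055
grasp_force: 0.0
```

Call:
step_arm --pt "0 0 3.5 0 5.5" --pt "0 0 3.5 0 5.5" --pt "0 0 2 0 5.5" --pt "0 0 0 0 5.5" --pt "0 0 0 0 5.5"

```text
time: 32.3
eef_pos: [0.5109, 0.0105, 0.1685]
tool_rot: [3.14, 0.004, 2.735]
ft_force: [-0.5, 1.4, -0.4]
finger_gap: 0.0548
grasp_force: 0.0
```

```bash
python3 -c "
from h import *
s=r.get_state();print(s['eef_pos'],s['ft_force'],s['time'])
d=save('scene','s13');g=cv2.cvtColor(d['frame'],cv2.COLOR_RGB2GRAY);u,v=map(int,pix(d,[.513,.008,.09]))
for z in(.09,.07,.062,.03): print(z,np.round(pix(d,[.513,.008,z]),1))
for k in range(v-6,v+22): print(k,' '.join('%3d'%x for x in g[k,u-12:u+13]))"
```

```text
[0.51092175 0.01052495 0.16851893] [-0.52105841  1.4448064  -0.398742  ] 32.3
0.09 [269.9 171.1]
0.07 [270.  176.5]
0.062 [270.1 178.7]
0.03 [270.4 187.1]
165 164 166 166 166 166 167 168 167 168 168 168 167 168 169 169 166 164 166 168 169 170 171 170 170 169
166 165 166 166 166 168 169 169 166 167 168 167 167 167 169 169 169 167 167 168 169 170 168 166 167 169
167 167 169 168 167 169 168 168 166 166 166 167 168 167 168 169 169 169 168 169 169 169 167 166 166 168
168 166 168 169 168 168 168 167 169 167 166 167 166 156 157 156 161 167 167 169 171 170 168 166 166 166
169 166 166 168 169 168 169 167 167 166 166 166 151 142 142 141 147 163 165 167 171 172 169 168 166 165
170 167 166 168 170 169 168 168 168 167 167 153 112 113 130 131 123 126 152 169 170 170 171 170 167 166
171 166 168 168 168 168 167 168 169 167 144 107  86  88  99 102 103  98 135 161 169 169 171 170 167 168
172 168 169 167 166 166 168 167 168 167 130  80  79  81  82  86  97 105 137 144 169 169 170 169 166 168
173 169 170 169 168 167 168 167 167 146 117  86 104 109 111 122 121 122 118 124 153 169 170 171 169 168
174 169 1
[... 1266 characters left out ...]
  67  67  67  78  80  81  81  83  83  82  82  81  95 109  94 104 104 104 105
187  67  67  67  67  66  67  66  67  66  77  79  81  82  82  82  82  82  92 103 108  67 104 104 104 104
188  68  67  67  67  67  67  67  67  67  74  80  80  82  83  82  81  87  96 103  87  52  94 105 104 105
189  67  68  67  66  67  67  67  66  67  61  73  81  81  82  82  82  89 100  81  61  59 100 105 104 104
190  67  67  68  66  67  67  66  67  67  64  64  61  64  68  68  70  69  72  58  68  93 105 104 104 104
191  66  68  66  67  67  66  66  66  67  67  65  62  58  71  69  71  69  67  91  95 105 105 105 104 104
192  75  67  68  67  67  67  67  67  67  67  66  94  93  95  96  96  96  96 104 104 104 104 104 104 104
```

The bushing sits on the washer: its neck top is at about row 171 (predicted 171.1), and the axle's end stands above it at row 168. The gripper is clear.

```bash
python3 -c "
from h import *
print(r.finish_job())"
```

```text
the job is handed in; nothing more can be done
None
```

The spacer, washer and bushing (flange down) are on the axle in that order. Each was lowered until light contact and released, and the job is handed in with the gripper clear at about 32 s; the hand-in gave no verdict.

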